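Clear the file out of the tool box and shut the lid

TASK

The file left leaning out of the red tool box keeps its lid from closing. Take the file out and lower it upright, blade down, into the blue tool cup (put it in, do not drop it), let go, then shut the tool box lid fully without slamming it. Leave the cup standing and do not disturb the multimeter, the cell pack or the pliers.

Things in the scene. Friction and masses are not known exactly. Their poses are not given: they have to be found in the camera images.
- toolbox: small red steel tool box fixed to the bench, 170 (x) by 260 (y) by 83 mm high without lid, 3 mm sheet; origin centre of underside, z up. Its -x side is the front, turned to the robot's left; the lid is hinged on its +x side. Open-topped, 80 mm deep inside; a 50 mm high divider along its y leaves a 69 mm wide compartment at the front, where the file stands. Latches on the front at y = -88, +88 mm
- lid (a joint): lid, a 0.45 kg steel shell: 174 mm from hinge to front edge, 264 mm wide, 30 mm skirt. 0 = shut, grows as it opens (rad); starts at 1.1 to 1.4, standing up to 0.27 m above the bench, leaning a little to the front. Its stiff hinge (0.5 N m friction) keeps it where it is left; it takes 2 to 4 N at the front edge to move. Shut, its top is 113 mm above the bench
- lid_hinge (a point): midpoint of the lid's hinge line, which runs along the tool box's y at its rear top edge, 83 mm above the bench
- lid_edge (a point): on the moving lid: middle of the front edge of its outer (top) face, 174 mm along the lid from the hinge line and 30 mm out from it; z is the face's outward normal, x points back to the hinge side. A folding handle, 12 mm proud, lies on that face 55 to 96 mm from the hinge, 63 mm to either side of the middle; the rest is flat
- file: hand file, 200 mm, about 0.13 kg: dark steel blade 22 (y) by 5 (x) mm, 110 mm long, brass ferrule 19 mm across, round yellow handle from 125 to 200 mm, 28 mm at its thickest. Origin at the blade's tip, z along the file to the handle end. It leans about 38 degrees from upright out over the box's front rim, tip on the compartment floor, handle outside, up and to the robot's left
- file_grip (a point): point on the file's axis inside the handle, 158 mm from the tip, a good place to grip; axes as the file's
- cup: loose blue steel tool cup, straight-sided, empty: 66 mm outside, 60 mm inside, 110 mm high, 5 mm bottom, 0.45 kg; origin at the centre of its underside, z up. It stands to the left or to the right of the tool box
- cup_rim (a point): centre of the cup's mouth, 110 mm above its underside
- multimeter: loose orange and black multimeter lying flat, 180 (x) by 85 (y) by 42 mm; origin at the centre of its underside. Bystander, on the other side of the tool box from the cup
- cell_pack: loose block of white battery cells in black holders, 126 (x) by 84 (y) by 68 mm; origin at the centre of its underside. Bystander
- pliers: loose long-nose pliers with red handles lying flat, about 175 (x) by 53 (y) by 12 mm; origin near the middle of its underside. Bystander
Mind the look-alikes: they are no part of the job. Leave any pink look-alike of the cup alone.

How it is judged:
By the outcome, as a careful person would: the job done as asked, in the order asked, and still so for the second after the job is handed in, with the robot touching nothing.
It also fails if it takes over 62 s, if anything falls off the work surface, if the arm or the gripper's body presses on something with over 40 N, if the wrist force passes 120 N, or if a joint passes its speed limit or range.

ROBOT

A 6-joint arm with a two-finger parallel gripper is mounted at the origin on the work surface. World frame = base frame: x ahead of the robot, y to its left, z up, the work surface at z = 0. Lengths are in m, angles in rad, forces in N, time in s.
With the tool pointing down it reaches from about 0.35 to 0.775 m from the base axis. Payload 5.5 kg.
Tool frame: the origin (TCP) lies midway between the tips of the shut fingers; the grasp point (between the pads) lies 19 mm behind it; z points along the fingers, y is the line along which they close (so a half turn about z gives the same grasp; the last joint's range is limited). The gripper opens to 85 mm and grips with 20 to 120 N. Pads are 22 mm wide; open, the fingers measure 114 mm over their backs; the gripper's body (76 mm by 85 mm) begins 54 mm behind the grasp point. The pads swing forward as they close: fully open they stand 13 mm farther back than shut.
Start: joints at [1.108, 0.313, 0.046, 1.304, 0, 1.431], TCP at [0.182, 0.545, 0.231] pointing down, gripper open.
Joint ranges: [-2.76, 2.76], [-0.86, 1.69], [-1.03, 1.26], [-2.2, 2.34], [-1.47, 1.5], [-3.14, 3.14]. Speed limits (rad/s): [2.57, 2.57, 3.14, 3.14, 3.14, 3.14].

INTERFACE

Orientations are given as a unit quaternion [w, x, y, z].
In Python, from workcell import get_state, read_camera, camera_info, hand_in, recognise gives the robot as it stands.
- The arm moves only by the tool arm_command, never from a script. Its argument "moves" is one flat list of numbers, 7 for each row, row after row: the opening, from -1 (shut) to 1 (fully open), then the shift along the tool's x, y, z in mm, then the turn, a rotation vector about the tool's x, y, z in rad. A call has 1 to 8 rows; each row shifts and turns the commanded pose from where the row before left it, along the tool's axes as they then stand; what a row does not reach is not made up. A row lasts 1/8 s, in which the tool goes at most 62.5 mm and 10.7 degrees, less where a joint would pass 70% of its speed; a pose out of reach is approached as far as the arm can. A call with a gripper value outside its range is refused whole. The fingers move at their own pace and stop on an object; "newtons" is the grip in N (left out, the last holds). Time passes only in rows, so rows that do not move let the fingers close. It gives the time, the measured TCP pose, the force, the opening and the grip force at its end, in the units of the state.
- get_state(): the state, without advancing time (a new reading comes with each control period).
- read_camera(name): name is "scene" or "side" or "wrist"; returns (picture, depth): 384x512x3 uint8, blue, green, red; 384x512 float32, m along the optical axis (not along the pixel's ray), 0 where there is no reading.
- camera_info(name): a dict with "fovy" (degrees; the focal length in pixels is half the picture's height over the tangent of half this angle, whatever the lens; pixels are square), "cx", "cy" (the principal point, pixels), "k1" (the pictures are not rectified: a ray, as slopes to the right and down, at radius r is drawn at 1 + k1 r^2 times it, then the intrinsics apply), "eye" and "orientation" of the camera in the world; the wrist camera has in their place "tool_from_camera" (4x4, takes a point from camera to tool coordinates, whose origin is the TCP and whose axes are the flange's). Camera axes: x right, y down, z forward; pixel columns grow to the right and rows downward; lengths in m; the calibration is good to about 2 mm. A picture is of the moment at which its call begins: read the wrist's pose just before it. camera_info takes no time and is no camera call.
- hand_in(): hands the job in; it is judged then, once.
Trained networks look in the newest picture that a camera, given by its name, has taken for a name from the list of things; names that differ only in an ending like _2 or _b are one class to them, and where a whole thing is asked for, a point or a joint stands for the part that bears it (a point fixed in the world has none). Each returns a list of dicts, best first, with "confidence" (0 to 1); they miss things now and then, are a little off and sometimes report something else, mostly with a low value. They report only what shows in the picture. A call takes as long as a camera call. They do not tell look-alikes from the thing itself.
- recognise(camera, label): "point" ([column, row] in pixels, amid what is visible of it).
The state is a dict: "clock": time; "joint_pos": joint angles; "qvel": joint speeds; "tau": joint torques, N m; "tcp_pos": TCP position; "orientation": TCP orientation; "wrist_force": force on the tool from outside, world axes, zero at the start; "ft_torque": the same for the moment, N m; "finger_gap": finger opening in m; "grip_force": force on a finger pad.
Only numpy, scipy, OpenCV 4.12 (cv2) and the standard library are available. Lean on these libraries where they do the work, as an engineer would, in place of code of your own. Each camera call takes 0.05 s, during which the arm holds its last target. There are 200 camera calls.

## Working session

There is one attempt and no reset: what is moved stays moved. The work goes in short steps, Python scripts to look and compute and a tool call to move; the robot and the scene stay as the last step left them, time stands still between calls to the robot, and variables do not carry over. Pictures are saved under pics/ and viewed, at most 10 in all, crops included, and the job is handed in when it is done.

Besides the shell and the picture viewer there is one more tool, called after "Call:" as a command line: name --argument value ..., lists and objects as JSON in quotes. arm_command: Moves the arm, as the interface text tells. Its arguments: {"type":"object","properties":{"moves":{"type":"array"},"newtons":{"type":"number"}},"required":["moves"]}

```bash
ls; mkdir -p pics; cat > h.py <<'E'
import numpy as np, cv2, json
from scipy.spatial.transform import Rotation as R
from workcell import *
def quat(q): return R.from_quat([q[1],q[2],q[3],q[0]])
def campose(cam, st=None):
    i=camera_info(cam)
    if 'eye' in i:
        o=np.array(i['orientation'],float)
        M=o if o.shape==(3,3) else quat(o).as_matrix()
        return M,np.array(i['eye'])
    T=np.array(i['tool_from_camera']); Rt=quat(st['orientation']).as_matrix()
    return Rt@T[:3,:3], Rt@T[:3,3]+np.array(st['tcp_pos'])
def K(cam):
    i=camera_info(cam); f=192/np.tan(np.radians(i['fovy'])/2)
    return np.array([[f,0,i['cx']],[0,f,i['cy']],[0,0,1]]),np.array([i['k1'],0,0,0,0.])
def cloud(cam,depth,st=None):
    k,d=K(cam); v,u=np.mgrid[:384,:512]
    p=cv2.undistortPoints(np.stack([u.ravel(),v.ravel()],1).astype(np.float64)[:,None],k,d)[:,0]
    p=np.c_[p,np.ones(len(p))]*depth.ravel()[:,None]
    M,e=campose(cam,st); return (p@M.T+e).reshape(384,512,3)
def proj(cam,P,st=None):
    k,d=K(cam);M,e=campose(cam,st); return cv2.projectPoints((np.atleast_2d(P)-e)@M,np.zeros(3),np.zeros(3),k,d)[0][:,0]
E
cat > a.py <<'E'
from h import *
st=get_state(); print(st)
ims=[]
for c in ['scene','side']:
    print(c,camera_info(c)); im,dp=read_camera(c); np.save(c+'.npy',dp); cv2.imwrite(f'pics/{c}0.png',im); P=cloud(c,dp); np.save(c+'P.npy',P)
    for l in ['toolbox','lid','file','file_grip','cup','multimeter','cell_pack','pliers']:
        for r in recognise(c,l): 
            u,v=map(int,np.round(r['point'])); print(l,(u,v),round(r['confidence'],2),P[v,u].round(3))
E
python3 a.py
```

```text
pics
{'clock': 0.0, 'joint_pos': array([ 1.10839440e+00,  3.13980011e-01,  4.50001525e-02,  1.30363122e+00,
       -4.08540792e-05,  1.43119486e+00]), 'qvel': array([-0.00022518, -0.00028422,  0.00035053, -0.00093007,  0.00042569,
        0.00073367]), 'tau': array([ 1.58084320e-03, -4.80624318e+01,  2.98530918e+01,  1.91488751e-02,
        2.43083036e-05,  1.61096096e-06]), 'tcp_pos': array([0.18219285, 0.54482817, 0.23042915]), 'orientation': array([-2.49507471e-04,  1.60700308e-01,  9.87002830e-01, -8.72636426e-04]), 'wrist_force': array([-0.64406186, -0.65451449, -0.02227699]), 'ft_torque': array([0.05953032, 0.00365372, 0.06428074]), 'grip_force': 0.0, 'finger_gap': 0.08520959672249317}
scene {'fovy': 57.45988880667402, 'cx': 255.43753495555814, 'cy': 188.59047995878316, 'k1': -0.030671838011135086, 'eye': array([ 1.15311052, -0.26035253,  0.74066134]), 'orientation': array([-0.32099712,  0.77250054,  0.50625055, -0.20955704])}
toolbox (250, 210) 0.9 [ 0.73  -0.087  0.225]
lid (233, 190) 0.79 [ 0.641 -0.09   0.2  ]
file (292, 181) 0.66 [0.59  0.089 0.114]
file (408, 197) 0.46 [0
[... 267 characters left out ...]
47 -0.416  0.005]
side {'fovy': 54.083016674069164, 'cx': 258.5891847644846, 'cy': 188.62947073374377, 'k1': -0.03191127323717719, 'eye': array([0.51133567, 0.77723874, 1.0954252 ]), 'orientation': array([ 0.01313528, -0.05168773,  0.94481111, -0.32324576])}
toolbox (256, 177) 0.74 [ 0.604 -0.09   0.038]
toolbox (257, 207) 0.44 [0.577 0.13  0.165]
lid (258, 152) 0.59 [ 0.598 -0.09   0.171]
file (256, 207) 0.38 [0.58  0.129 0.163]
file_grip (260, 206) 0.44 [0.57  0.104 0.135]
cup (252, 292) 0.93 [0.569 0.336 0.014]
cup (297, 295) 0.8 [0.434 0.332 0.017]
multimeter (296, 137) 0.65 [ 0.469 -0.312  0.039]
cell_pack (202, 305) 0.85 [0.701 0.411 0.066]
pliers (249, 122) 0.65 [ 0.671 -0.423 -0.002]
```

```bash
python3 -c "
import cv2
a=cv2.imread('pics/scene0.png');b=cv2.imread('pics/side0.png')
cv2.imwrite('pics/crop_side.png',cv2.resize(b[120:345,150:400],None,fx=2.6,fy=2.6))"
```

```text
(no output)
```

View pics/scene0.png

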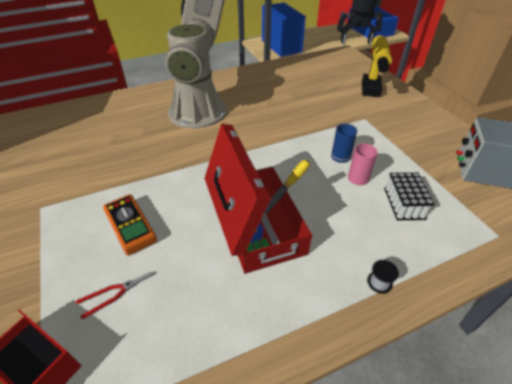

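View pics/crop_side.png

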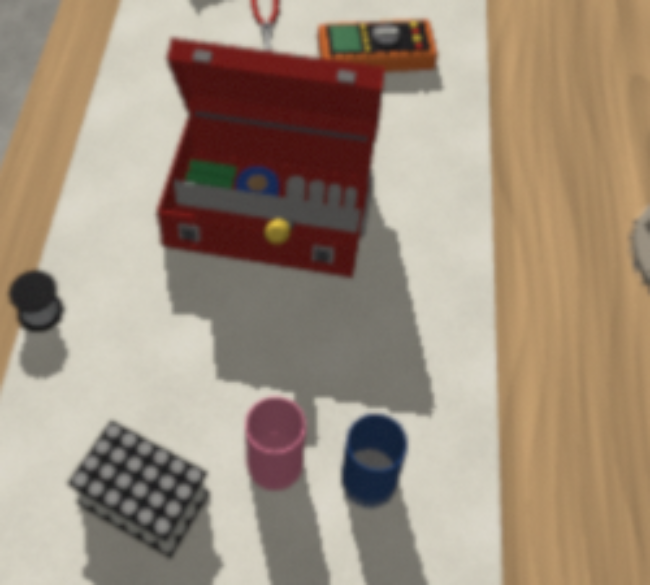

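The scene shows:
- **Cups:** blue cup at scene (344,142), pink look-alike at (361,161). In the side crop the blue cup is on the right at (375,460). I choose the blue one.
- **File:** yellow handle at scene (298,170). The black and yellow object at (375,65) and the spool are distractors.
- **Tool boxes:** the red box with its lid up is at (255,205). The small red box at (35,350) is a decoy.

```bash
cat > b.py <<'E'
from h import *
from scipy.optimize import least_squares
Y=[];out=[]
for c in ['scene','side']:
    im=cv2.imread(f'pics/{c}0.png'); P=np.load(c+'P.npy'); hsv=cv2.cvtColor(im,cv2.COLOR_BGR2HSV)
    H,S,V=hsv[...,0].astype(int),hsv[...,1],hsv[...,2]
    X=P
    box=lambda x0,x1,y0,y1,z0,z1:(X[...,0]>x0)&(X[...,0]<x1)&(X[...,1]>y0)&(X[...,1]<y1)&(X[...,2]>z0)&(X[...,2]<z1)
    y=(H>18)&(H<35)&(S>110)&(V>90)&box(.5,.7,0,.25,.05,.25)
    print(c,'yellow',y.sum(),P[y].mean(0).round(4),P[y].min(0).round(3),P[y].max(0).round(3)); Y.append(P[y])
    b=(H>95)&(H<125)&(S>90)&box(.38,.56,.25,.45,.02,.13)
    q=P[b]; print('blue',b.sum(),q.mean(0).round(3),q.min(0).round(3),q.max(0).round(3))
    t=q[q[:,2]>.095]; 
    f=least_squares(lambda p:np.hypot(t[:,0]-p[0],t[:,1]-p[1])-.0315,[.46,.335],loss='soft_l1',f_scale=.002).x; print('rim fit',f.round(4),len(t))
    f=least_squares(lambda p:np.minimum(abs(np.hypot(q[:,0]-p[0],q[:,1]-p[1])-.033),abs(np.hypot(q[:,0]-p[0],q[:,1]-p[1])-.03)),[.46,.335],loss='soft_l1',f_scale=.002).x; print('wall fit',f.round(4))
    pk=((H>160)|(H<4))&(S>60)&box(.48,.66,.25,.42,.02,.13); 
    print('pink',P[pk].mean(0).round(3))
    red=((H>172)|(H<6))&(S>150)
    g=red&box(.4,.75,-.25,.25,.01,.3)
    np.save(c+'red.npy',P[g])
    # front face
    g=P[red&box(.4,.75,.0,.15,.01,.078)]; print('redfront',len(g),g.min(0).round(3),g.max(0).round(3))
    if c=='side':
        fr=g; 
        a,bb=np.polyfit(fr[:,0],fr[:,1],1)
        r=least_squares(lambda p:fr[:,1]-p[0]*fr[:,0]-p[1],[a,bb],loss='soft_l1',f_scale=.002).x; print('front line slope',r,'at x=.59',r[0]*.59+r[1])
# file axis: surface pts at radius ~13 from axis
A=np.vstack(Y)
def res(p):
    d=np.array([p[2],p[3],1]);d/=np.linalg.norm(d); w=A-[p[0],p[1],.13]; return np.linalg.norm(np.cross(w,d),axis=1)-.0130
s=least_squares(res,[.58,.09,0,.75],loss='soft_l1',f_scale=.002); p=s.x
d=np.array([p[2],p[3],1]);d/=np.linalg.norm(d); print('axis pt z=.13',p[:2],'d',d,'lean',np.degrees(np.arccos(d[2])),'rms',np.sqrt((s.fun**2).mean()))
t=(A-[p[0],p[1],.13])@d; print('t range',np.percentile(t,[1,99]))
o=np.array([p[0],p[1],.13]); print('end',o+d*np.percentile(t,99),'tip',o+d*(.006-.13)/d[2], 'tip by length', o+d*(np.percentile(t,99)-.2))
E
python3 b.py
```

```text
scene yellow 280 [0.5867 0.1045 0.1368] [0.57  0.076 0.098] [0.595 0.135 0.165]
blue 606 [0.458 0.345 0.075] [0.415 0.32  0.02 ] [0.484 0.387 0.114]
rim fit [0.4488 0.3539] 164
wall fit [0.4494 0.3542]
pink [0.565 0.338 0.076]
redfront 1010 [0.481 0.    0.01 ] [0.744 0.083 0.078]
side yellow 66 [0.5799 0.1265 0.153 ] [0.568 0.075 0.083] [0.599 0.142 0.165]
blue 515 [0.448 0.358 0.069] [0.418 0.324 0.02 ] [0.479 0.39  0.114]
rim fit [0.4487 0.357 ] 114
wall fit [0.4506 0.3574]
pink [0.557 0.349 0.071]
redfront 684 [0.486 0.002 0.01 ] [0.739 0.089 0.078]
front line slope [-0.08566977  0.1280105 ] at x=.59 0.07746533829756211
axis pt z=.13 [0.59398776 0.08727904] d [-0.05747266  0.66287596  0.74652016] lean 41.710164056652424 rms 0.005457460379738616
t range [-0.02697192  0.05503853]
end [0.59082455 0.12376276 0.17108737] tip [ 0.6035342  -0.02282732  0.006     ] tip by length [ 0.60231908 -0.00881243  0.02178334]
```

```bash
cat > plan.py <<'E'
from h import *
def frame(z,y):
    z=np.array(z,float);z/=np.linalg.norm(z); y=np.array(y,float); y-=z*(y@z); y/=np.linalg.norm(y)
    return R.from_matrix(np.c_[np.cross(y,z),y,z])
def plan(p1,R1,p0=None,R0=None,g=1,n=None,vmax=.05):
    st=get_state()
    if p0 is None: p0,R0=st['tcp_pos'],quat(st['orientation'])
    w=(R0.inv()*R1).as_rotvec(); D=np.array(p1)-p0
    n=n or int(max(np.ceil(np.linalg.norm(w)/.17),np.ceil(np.linalg.norm(D)/vmax)))
    p=np.array(p0,float);r=R0;wr=np.round(w/n,3)
    print('n',n,'rotdeg',np.degrees(np.linalg.norm(w)).round(1))
    for k in range(n):
        s=np.round(r.inv().apply((np.array(p0)+D*(k+1)/n-p))*1000,0 if k<n-1 else 1)
        print([g,*s.tolist(),*wr.tolist()],end=',' if k%8!=7 else '\n--\n'); p=p+r.apply(s/1000); r=r*R.from_rotvec(wr)
    print('\nend',p.round(4)); return p,r
E
python3 - <<'E'
from plan import *
print(camera_info('wrist'))
d=np.array([-.03,.64,.77])
plan([.577,.176,.222],frame(-d,[1,0,0]))
E
```

```text
{'fovy': 62.64775961823936, 'cx': 257.4504988952434, 'cy': 190.6786098642744, 'k1': -0.012163261666601116, 'tool_from_camera': array([[ 4.11212598e-04, -9.56917435e-01, -2.90359869e-01,
         7.31235259e-02],
       [ 9.99999913e-01,  3.71811166e-04,  1.90866509e-04,
         3.00243286e-04],
       [-7.46844493e-05, -2.90359922e-01,  9.56917504e-01,
        -1.42600193e-01],
       [ 0.00000000e+00,  0.00000000e+00,  0.00000000e+00,
         1.00000000e+00]])}
n 11 rotdeg 80.0
[1, -45.0, -20.0, 1.0, 0.037, -0.056, 0.108],[1, -46.0, -16.0, 4.0, 0.037, -0.056, 0.108],[1, -48.0, -10.0, 7.0, 0.037, -0.056, 0.108],[1, -48.0, -5.0, 10.0, 0.037, -0.056, 0.108],[1, -47.0, 1.0, 13.0, 0.037, -0.056, 0.108],[1, -46.0, 7.0, 15.0, 0.037, -0.056, 0.108],[1, -45.0, 12.0, 18.0, 0.037, -0.056, 0.108],[1, -41.0, 17.0, 19.0, 0.037, -0.056, 0.108]
--
[1, -39.0, 22.0, 21.0, 0.037, -0.056, 0.108],[1, -34.0, 27.0, 22.0, 0.037, -0.056, 0.108],[1, -30.1, 31.9, 23.2, 0.037, -0.056, 0.108],
end [0.577 0.176 0.222]
```

Call:
arm_command --moves '[1, -45, -20, 1, 0.037, -0.056, 0.108, 1, -46, -16, 4, 0.037, -0.056, 0.108, 1, -48, -10, 7, 0.037, -0.056, 0.108, 1, -48, -5, 10, 0.037, -0.056, 0.108, 1, -47, 1, 13, 0.037, -0.056, 0.108, 1, -46, 7, 15, 0.037, -0.056, 0.108, 1, -45, 12, 18, 0.037, -0.056, 0.108, 1, -41, 17, 19, 0.037, -0.056, 0.108]'

```text
clock: 1.9
tcp_pos: [0.4704, 0.2761, 0.2249]
orientation: [0.19, 0.55, 0.794, -0.175]
wrist_force: [0.3, 0.0, 0.5]
finger_gap: 0.0851
grip_force: 0.0
```

Call:
arm_command --moves '[1, -39, 22, 21, 0.037, -0.056, 0.108, 1, -34, 27, 22, 0.037, -0.056, 0.108, 1, -30, 32, 23, 0.037, -0.056, 0.108, 1, 0, 0, 0, 0, 0, 0, 1, 0, 0, 0, 0, 0, 0, 1, 0, 0, 0, 0, 0, 0]'

```text
clock: 2.65
tcp_pos: [0.5764, 0.1771, 0.2227]
orientation: [0.25, 0.662, 0.668, -0.23]
wrist_force: [0.2, -0.4, 0.5]
finger_gap: 0.0852
grip_force: 0.0
```

```bash
cat > c.py <<'E'
from h import *
st=get_state(); print(st['tcp_pos'],quat(st['orientation']).as_matrix().round(3),st['joint_pos'].round(2),st['clock'])
im,dp=read_camera('wrist'); P=cloud('wrist',dp,st); cv2.imwrite('pics/w1.png',im); np.save('w1P.npy',P)
H,S,V=[a.astype(int) for a in cv2.split(cv2.cvtColor(im,cv2.COLOR_BGR2HSV))]
y=(H>18)&(H<35)&(S>110)&(V>80)&(P[...,1]<.2)&(P[...,2]>.06)
q=P[y]; print(y.sum(),q.mean(0),q.min(0),q.max(0))
for zz in np.arange(.08,.17,.01):
    t=q[abs(q[:,2]-zz)<.005]
    if len(t)>5: print(zz.round(3),len(t),'x',np.percentile(t[:,0],[3,97]).round(4),'y',np.percentile(t[:,1],[3,50,97]).round(4))
vu=np.argwhere(y); print('uv range',vu.min(0),vu.max(0))
for l in ['file_grip','file','toolbox']: print(l,recognise('wrist',l)[:2])
E
python3 c.py
```

```text
[0.57639146 0.17705971 0.22266917] [[ 0.002  1.     0.029]
 [ 0.77   0.017 -0.638]
 [-0.638  0.024 -0.77 ]] [ 0.46  0.64  0.35  1.6  -0.63  2.12] 2.65
1620 [ 0.85690015 -0.36084112  0.15936079] [ 0.52075846 -2.13806316  0.08995854] [1.81332816 0.19808179 0.24200807]
0.09 8 x [0.5744 0.5853] y [0.084  0.0892 0.0899]
0.1 13 x [0.5755 0.5879] y [0.0987 0.1013 0.1048]
0.11 44 x [0.5721 0.5902] y [0.1017 0.1094 0.1141]
0.12 74 x [0.5706 0.5917] y [0.1097 0.1172 0.1229]
0.13 110 x [0.5705 0.5936] y [0.1166 0.1256 0.1303]
0.14 173 x [0.5698 0.5955] y [0.1192 0.1325 0.1377]
0.15 370 x [0.5714 0.5956] y [0.1232 0.1369 0.1403]
0.16 486 x [0.5736 1.7878] y [-2.0601  0.1322  0.1379]
uv range [157 125] [383 454]
file_grip [{'point': [259.6, 180.5], 'confidence': 0.73}]
file [{'point': [263.9, 183.3], 'confidence': 0.64}]
toolbox [{'point': [269.9, 215.8], 'confidence': 0.84}]
```

View pics/w1.png

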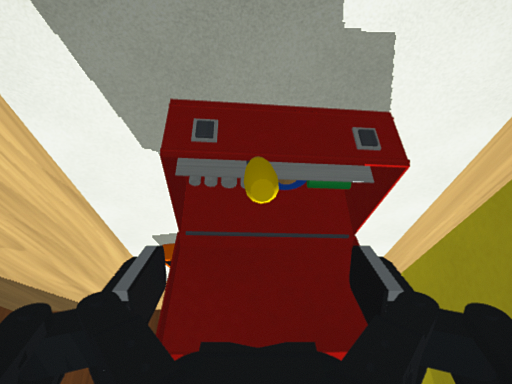

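The wrist view shows the yellow handle, end-on, at about (260,182). It is centred in front of the box's front wall and the divider.

```bash
cat > d.py <<'E'
from h import *
from scipy.optimize import least_squares
A=[];C=[]
for im,P,c in [('w1','w1P','wrist'),('scene0','sceneP','scene')]:
    im=cv2.imread(f'pics/{im}.png');P=np.load(P+'.npy')
    H,S,V=[a.astype(int) for a in cv2.split(cv2.cvtColor(im,cv2.COLOR_BGR2HSV))]
    b=((P>[.54,.05,.07])&(P<[.62,.16,.19])).all(-1)
    y=((H>18)&(H<35)&(S>110)&(V>60)&b).astype(np.uint8)
    y=cv2.erode(y,np.ones((3,3)))>0
    A.append(P[y])
    print(c,y.sum())
# model: solid of revolution; unknown tip point (2, z fixed ~.004), dir (2). handle: r(s) ellipse-ish, end cap at .2
def sd(P,p):
    d=np.array([p[2],p[3],1]);d/=np.linalg.norm(d);w=P-[p[0],p[1],p[4]];s=w@d
    r=np.linalg.norm(w-np.outer(s,d),axis=1)
    side=r-.0132; cap=s-.2
    return np.where((side>-.004)|(cap<-.012),np.maximum(side,cap),np.where(abs(cap)<abs(side),cap,side))
for nm,D in [('wrist',[A[0]]),('scene',[A[1]]),('both',A)]:
    D=np.vstack(D)
    s=least_squares(lambda p:np.r_[sd(D,p),(p[4]-.005)*10],[.586,.0,-.03,.8,.005],loss='soft_l1',f_scale=.0015); p=s.x
    d=np.array([p[2],p[3],1]);d/=np.linalg.norm(d); t=np.array([p[0],p[1],p[4]])
    print(nm,'tip',t.round(4),'d',d.round(3),'lean',np.degrees(np.arccos(d[2])).round(1),'rms',np.sqrt(np.mean(sd(D,p)**2)).round(4),'grip',(t+.163*d).round(4),'end',(t+.2*d).round(4))
E
python3 d.py
```

```text
wrist 1045
scene 177
wrist tip [0.5632 0.0071 0.0047] d [0.112 0.629 0.769] lean 39.7 rms 0.0011 grip [0.5815 0.1096 0.1301] end [0.5856 0.1329 0.1585]
scene tip [0.5688 0.0039 0.005 ] d [0.066 0.641 0.765] lean 40.1 rms 0.0016 grip [0.5795 0.1084 0.1296] end [0.582  0.1321 0.1579]
both tip [0.562  0.0071 0.0048] d [0.117 0.629 0.769] lean 39.8 rms 0.0012 grip [0.5812 0.1096 0.1301] end [0.5855 0.1329 0.1585]
```

```bash
python3 - <<'E'
from plan import *
d=np.array([.09,.635,.767]);d/=np.linalg.norm(d); g=np.array([.579,.0953,.1131]); r=frame(-d,[1,-.14,0])
p,q=plan(g+.09*d,r,n=2)
plan(g,r,p,q,n=5)
E
```

```text
n 2 rotdeg 9.1
[1, 4.0, 5.0, 24.0, 0.06, -0.003, 0.052],[1, 3.4, 5.3, 22.9, 0.06, -0.003, 0.052],
end [0.5871 0.1525 0.1822]
n 5 rotdeg 0.0
[1, 0.0, 0.0, 18.0, -0.0, 0.0, 0.0],[1, 0.0, 0.0, 18.0, -0.0, 0.0, 0.0],[1, 0.0, 0.0, 18.0, -0.0, 0.0, 0.0],[1, 0.0, 0.0, 18.0, -0.0, 0.0, 0.0],[1, 0.0, 0.1, 18.0, -0.0, 0.0, 0.0],
end [0.579  0.0953 0.1131]
```

Call:
arm_command --moves '[1, 4, 5, 24, 0.06, -0.003, 0.052, 1, 3.4, 5.3, 23, 0.06, -0.003, 0.052, 1, 0, 0, 18, 0, 0, 0, 1, 0, 0, 18, 0, 0, 0, 1, 0, 0, 18, 0, 0, 0, 1, 0, 0, 18, 0, 0, 0, 1, 0, 0, 18, 0, 0, 0, 1, 0, 0, 0, 0, 0, 0]'

```text
clock: 3.85
tcp_pos: [0.5782, 0.0939, 0.1119]
orientation: [0.223, 0.709, 0.616, -0.259]
wrist_force: [-0.3, -0.3, -0.2]
finger_gap: 0.0853
grip_force: 0.0
```

Call:
arm_command --moves '[-1, 0, 0, 0, 0, 0, 0, -1, 0, 0, 0, 0, 0, 0, -1, 0, 0, 0, 0, 0, 0, -1, 0, 0, 0, 0, 0, 0, -1, 0, 0, 0, 0, 0, 0, -1, 0, 0, 0, 0, 0, 0]' --newtons 60

```text
clock: 4.6
tcp_pos: [0.5795, 0.0947, 0.1128]
orientation: [0.223, 0.71, 0.616, -0.258]
wrist_force: [-1.1, 3.7, 3.4]
finger_gap: 0.0265
grip_force: 59.2
```

```bash
python3 - <<'E'
from plan import *
st=get_state(); r=quat(st['orientation']);p0=st['tcp_pos']
p1=p0+r.apply([-.006,0,-.15]); print(p1)
p,q=plan(p1,r,g=-1,n=6)
plan([.449,.3555,.292],frame([0,0,-1],r.apply([0,1,0])),p,q,g=-1,n=8)
E
```

```text
[0.59248671 0.18546454 0.2316455 ]
n 6 rotdeg 0.0
[-1, -1.0, 0.0, -25.0, 0.0, 0.0, 0.0],[-1, -1.0, 0.0, -25.0, 0.0, 0.0, 0.0],[-1, -1.0, 0.0, -25.0, 0.0, 0.0, 0.0],[-1, -1.0, -0.0, -25.0, 0.0, 0.0, 0.0],[-1, -1.0, -0.0, -25.0, 0.0, 0.0, 0.0],[-1, -1.0, -0.0, -25.0, 0.0, 0.0, 0.0],
end [0.5925 0.1855 0.2316]
n 8 rotdeg 39.9
[-1, 9.0, -21.0, -18.0, -0.0, 0.087, 0.0],[-1, 11.0, -20.0, -16.0, -0.0, 0.087, 0.0],[-1, 13.0, -21.0, -16.0, -0.0, 0.087, 0.0],[-1, 13.0, -21.0, -15.0, -0.0, 0.087, 0.0],[-1, 15.0, -21.0, -13.0, -0.0, 0.087, 0.0],[-1, 16.0, -20.0, -12.0, -0.0, 0.087, 0.0],[-1, 17.0, -21.0, -11.0, -0.0, 0.087, 0.0],[-1, 17.8, -21.0, -9.0, -0.0, 0.087, 0.0]
--

end [0.449  0.3555 0.292 ]
```

Call:
arm_command --moves '[-1, -1, 0, -10, 0, 0, 0, -1, -1, 0, -20, 0, 0, 0, -1, -1, 0, -25, 0, 0, 0, -1, -1, 0, -30, 0, 0, 0, -1, -1, 0, -35, 0, 0, 0, -1, -1, 0, -30, 0, 0, 0]'

```text
clock: 5.35
tcp_pos: [0.5921, 0.1859, 0.232]
orientation: [0.223, 0.709, 0.616, -0.259]
wrist_force: [0.1, 0.4, -1.7]
finger_gap: 0.0264
grip_force: 59.1
```

Call:
arm_command --moves '[-1, 9, -21, -18, 0, 0.087, 0, -1, 11, -20, -16, 0, 0.087, 0, -1, 13, -21, -16, 0, 0.087, 0, -1, 13, -21, -15, 0, 0.087, 0, -1, 15, -21, -13, 0, 0.087, 0, -1, 16, -20, -12, 0, 0.087, 0, -1, 17, -21, -11, 0, 0.087, 0, -1, 17.8, -21, -9, 0, 0.087, 0]'

```text
clock: 6.35
tcp_pos: [0.4479, 0.3557, 0.2919]
orientation: [-0.001, 0.755, 0.655, -0.001]
wrist_force: [0.8, -0.5, -1.4]
finger_gap: 0.0267
grip_force: 59.5
```

Call:
arm_command --moves '[-1, 0, 0, 0, 0, 0, 0, -1, 0, 0, 0, 0, 0, 0, -1, 0, 0, 0, 0, 0, 0]'

```text
clock: 6.72
tcp_pos: [0.4493, 0.3549, 0.2907]
orientation: [-0.0, 0.755, 0.655, -0.002]
wrist_force: [-0.1, 0.7, -1.8]
finger_gap: 0.0263
grip_force: 60.1
```

```bash
cat > e.py <<'E'
from h import *
from scipy.optimize import least_squares
st=get_state(); print(st['tcp_pos'],quat(st['orientation']).as_matrix().round(3),st['finger_gap'],st['clock'])
out=[]
for c in ['scene','side','wrist']:
    im,dp=read_camera(c); P=cloud(c,dp,st); cv2.imwrite(f'pics/e_{c}.png',im); np.save(f'e_{c}P.npy',P)
    x,y,z=st['tcp_pos']
    b=((P>[x-.06,y-.06,z-.17])&(P<[x+.06,y+.06,z-.035])).all(-1)
    q=P[b]; q=q[q[:,2]>.135]; print(c,len(q))
    for zz in np.arange(.13,.26,.02):
        t=q[abs(q[:,2]-zz)<.01]
        if len(t)>3: print(zz.round(2),len(t),np.median(t,0).round(4),np.ptp(t,0).round(3))
a=cv2.imread('pics/e_scene.png');b=cv2.imread('pics/e_side.png')
print('tcp px',proj('scene',st['tcp_pos']),proj('side',st['tcp_pos']))
u,v=proj('scene',st['tcp_pos'])[0].astype(int);A=cv2.resize(a[max(v-40,0):v+130,u-70:u+70],None,fx=3,fy=3)
u,v=proj('side',st['tcp_pos'])[0].astype(int);v=min(v,280);B=cv2.resize(b[v-60:v+104,u-70:u+70],None,fx=3,fy=3)
h=min(len(A),len(B));cv2.imwrite('pics/e_both.png',cv2.resize(np.hstack([A[:h],B[:h]]),None,fx=.9,fy=.9))
E
python3 e.py
```

```text
[0.44934129 0.35491056 0.29073431] [[ 0.141  0.99  -0.004]
 [ 0.99  -0.141 -0.003]
 [-0.003 -0.003 -1.   ]] 0.02626048138244315 6.725
scene 177
0.15 10 [0.458  0.3544 0.1564] [0.014 0.006 0.008]
0.17 31 [0.4556 0.3544 0.1719] [0.023 0.008 0.018]
0.19 35 [0.4573 0.3544 0.191 ] [0.024 0.006 0.019]
0.21 31 [0.4555 0.3546 0.2089] [0.026 0.006 0.018]
0.23 38 [0.4554 0.3513 0.2304] [0.024 0.007 0.02 ]
0.25 32 [0.4535 0.3516 0.2472] [0.024 0.007 0.015]
side 157
0.15 10 [0.4546 0.3593 0.1543] [0.014 0.003 0.01 ]
0.17 28 [0.4548 0.3595 0.1713] [0.021 0.004 0.019]
0.19 28 [0.4543 0.3597 0.191 ] [0.021 0.007 0.018]
0.21 33 [0.4535 0.3595 0.2103] [0.021 0.003 0.019]
0.23 32 [0.4518 0.3594 0.2308] [0.021 0.005 0.018]
0.25 26 [0.4524 0.3597 0.2477] [0.021 0.006 0.015]
wrist 1189
0.15 44 [0.4564 0.3585 0.156 ] [0.015 0.002 0.009]
0.17 139 [0.4562 0.3585 0.1716] [0.022 0.003 0.02 ]
0.19 191 [0.4558 0.3585 0.1902] [0.022 0.003 0.02 ]
0.21 249 [0.4554 0.3584 0.2106] [0.022 0.003 0.02 ]
0.23 321 [0.4543 0.3583 0.2308] [0.022 0.003 0.02 ]
0.25 245 [0.4543 0.3583 0.2468] [0.022 0.003 0.016]
tcp px [[358.99269873  74.74331731]] [[300.602069   258.81407081]]
```

View pics/e_both.png

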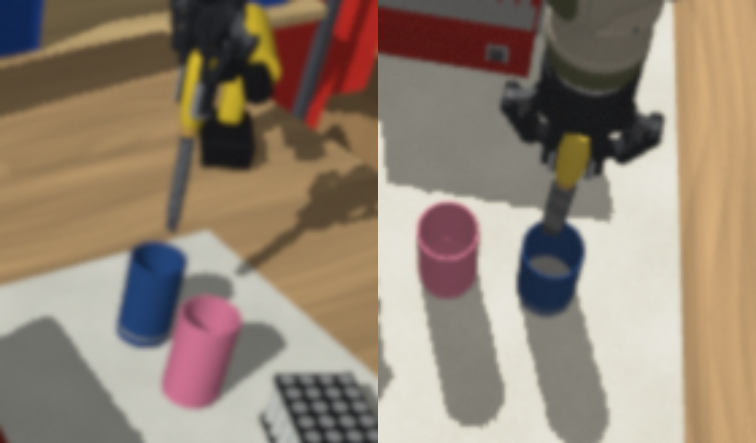

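The left panel shows the file hanging upright above the blue cup, with its blade tip just above the mouth at (172,225). The tip is about 6 mm too far +x, so I'll shift it and then lower.

Call:
arm_command --moves '[-1, 0, -6, 0, 0, 0, 0, -1, 0, 0, 15, 0, 0, 0, -1, 0, 0, 25, 0, 0, 0, -1, 0, 0, 25, 0, 0, 0, -1, 0, 0, 25, 0, 0, 0, -1, 0, 0, 25, 0, 0, 0, -1, 0, 0, 15, 0, 0, 0, -1, 0, 0, 7, 0, 0, 0]'

```text
clock: 7.88
tcp_pos: [0.4421, 0.3557, 0.1534]
orientation: [-0.001, 0.755, 0.656, -0.002]
wrist_force: [0.4, 0.2, -1.0]
finger_gap: 0.0262
grip_force: 60.1
```

Call:
arm_command --moves '[-1, 0, 0, 2, 0, 0, 0, -1, 0, 0, 2, 0, 0, 0, -1, 0, 0, 0, 0, 0, 0, -1, 0, 0, 0, 0, 0, 0]'

```text
clock: 8.38
tcp_pos: [0.443, 0.3561, 0.1511]
orientation: [-0.0, 0.755, 0.656, -0.001]
wrist_force: [-0.7, -0.2, -1.9]
finger_gap: 0.0267
grip_force: 60.1
```

Call:
arm_command --moves '[-1, 0, 0, 1, 0, 0, 0, -1, 0, 0, 1, 0, 0, 0, -1, 0, 0, 1, 0, 0, 0, -1, 0, 0, 0, 0, 0, 0]'

```text
clock: 8.88
tcp_pos: [0.4426, 0.356, 0.1475]
orientation: [-0.0, 0.755, 0.656, -0.001]
wrist_force: [-1.0, -0.4, -1.3]
finger_gap: 0.0265
grip_force: 60.1
```

Call:
arm_command --moves '[-1, 0, 0, 1, 0, 0, 0, -1, 0, 0, 1, 0, 0, 0, -1, 0, 0, 0, 0, 0, 0]'

```text
clock: 9.25
tcp_pos: [0.4426, 0.356, 0.1455]
orientation: [-0.0, 0.755, 0.656, -0.001]
wrist_force: [-0.9, -0.2, -1.1]
finger_gap: 0.0266
grip_force: 60.1
```

Call:
arm_command --moves '[-1, 0, 0, 1, 0, 0, 0, -1, 0, 0, 0, 0, 0, 0]'

```text
clock: 9.5
tcp_pos: [0.4428, 0.3561, 0.1449]
orientation: [-0.0, 0.755, 0.656, -0.001]
wrist_force: [-0.3, -0.8, 0.1]
finger_gap: 0.0263
grip_force: 59.9
```

Call:
arm_command --moves '[-1, 0, 0, 1, 0, 0, 0, -1, 0, 0, 0, 0, 0, 0]'

```text
clock: 9.75
tcp_pos: [0.4431, 0.3564, 0.1448]
orientation: [-0.0, 0.755, 0.656, -0.0]
wrist_force: [-0.0, -0.5, 5.2]
finger_gap: 0.0266
grip_force: 59.2
```

Call:
arm_command --moves '[-1, 0, 0, 1, 0, 0, 0, -1, 0, 0, 0, 0, 0, 0]'

```text
clock: 10.0
tcp_pos: [0.4436, 0.3567, 0.1446]
orientation: [-0.0, 0.755, 0.656, 0.001]
wrist_force: [-1.2, -1.3, 8.8]
finger_gap: 0.0262
grip_force: 58.2
```

Call:
arm_command --moves '[-1, 0, 0, -2, 0, 0, 0, -0.3, 0, 0, 0, 0, 0, 0, -0.1, 0, 0, 0, 0, 0, 0, 0.2, 0, 0, 0, 0, 0, 0, 0.5, 0, 0, 0, 0, 0, 0, 1, 0, 0, 0, 0, 0, 0, 1, 0, 0, 0, 0, 0, 0, 1, 0, 0, 0, 0, 0, 0]'

```text
clock: 11.0
tcp_pos: [0.4427, 0.356, 0.1446]
orientation: [-0.0, 0.755, 0.656, -0.001]
wrist_force: [-0.7, 0.0, -0.5]
finger_gap: 0.0855
grip_force: 0.0
```

Call:
arm_command --moves '[1, 0, 0, -8, 0, 0, 0, 1, 0, 0, -12, 0, 0, 0, 1, 0, 0, -20, 0, 0, 0, 1, 0, 0, -25, 0, 0, 0, 1, 0, 0, -35, 0, 0, 0, 1, 0, 0, -35, 0, 0, 0, 1, 0, 0, 0, 0, 0, 0]'

```text
clock: 11.88
tcp_pos: [0.4445, 0.3571, 0.284]
orientation: [0.0, 0.755, 0.656, 0.002]
wrist_force: [-0.3, 0.3, -0.2]
finger_gap: 0.0857
grip_force: 0.0
```

```bash
cat > f.py <<'E'
from h import *
from scipy.optimize import least_squares
st=get_state(); print(st['tcp_pos'],st['clock'],st['joint_pos'].round(2))
for c in ['scene','side']:
    im,dp=read_camera(c); P=cloud(c,dp,st); cv2.imwrite(f'pics/f_{c}.png',im); np.save(f'f_{c}P.npy',P)
    H,S,V=[a.astype(int) for a in cv2.split(cv2.cvtColor(im,cv2.COLOR_BGR2HSV))]
    y=(H>18)&(H<35)&(S>110)&(V>60)&((P>[.36,.26,.1])&(P<[.55,.45,.23])).all(-1)
    print(c,'handle',y.sum(),P[y].mean(0).round(3),P[y].min(0).round(3),P[y].max(0).round(3))
    # lid & box
    red=((H>172)|(H<6))&(S>140)&((P>[.4,-.3,.01])&(P<[.8,.2,.32])).all(-1)
    q=P[red]; m=q[:,2]>.13; print('lid pts',m.sum(),q[m].min(0).round(3),q[m].max(0).round(3))
    for zz in np.arange(.1,.3,.02):
        t=q[abs(q[:,2]-zz)<.01]
        if len(t)>5: print(zz.round(2),len(t),'x',np.percentile(t[:,0],[2,98]).round(3),'y',np.percentile(t[:,1],[2,50,98]).round(3))
a=cv2.imread('pics/f_scene.png');b=cv2.imread('pics/f_side.png')
cv2.imwrite('pics/f_both.png',np.hstack([cv2.resize(a[90:290,190:400],None,fx=1.8,fy=1.8),cv2.resize(b[120:320,170:380],None,fx=1.8,fy=1.8)]))
E
python3 f.py
```

```text
[0.44446679 0.35707852 0.28395774] 11.875 [0.54 0.29 0.14 1.42 0.   2.25]
scene handle 210 [0.448 0.311 0.17 ] [0.428 0.297 0.12 ] [0.457 0.328 0.204]
lid pts 3836 [ 0.47 -0.12  0.13] [ 0.737 -0.031  0.26 ]
0.1 249 x [0.484 0.732] y [-0.13  -0.119 -0.101]
0.12 434 x [0.482 0.732] y [-0.126 -0.115 -0.098]
0.14 327 x [0.479 0.733] y [-0.119 -0.11  -0.09 ]
0.16 455 x [0.479 0.733] y [-0.114 -0.102 -0.082]
0.18 441 x [0.483 0.734] y [-0.105 -0.093 -0.073]
0.2 534 x [0.481 0.734] y [-0.097 -0.086 -0.069]
0.22 555 x [0.483 0.735] y [-0.09  -0.078 -0.06 ]
0.24 663 x [0.483 0.736] y [-0.082 -0.07  -0.038]
0.26 861 x [0.483 0.734] y [-0.075 -0.058 -0.038]
side handle 200 [0.442 0.323 0.175] [0.428 0.3   0.119] [0.454 0.338 0.204]
lid pts 1168 [ 0.472 -0.115  0.13 ] [ 0.732 -0.026  0.258]
0.1 349 x [0.493 0.727] y [-0.126 -0.113 -0.095]
0.12 163 x [0.494 0.728] y [-0.119 -0.11  -0.099]
0.14 169 x [0.493 0.729] y [-0.114 -0.102 -0.092]
0.16 187 x [0.493 0.73 ] y [-0.106 -0.095 -0.084]
0.18 183 x [0.492 0.731] y [-0.099 -0.087 -0.077]
0.2 47 x [0.487 0.731] y [-0.093 -0.084 -0.069]
0.24 240 x [0.484 0.725] y [-0.058 -0.041 -0.028]
0.26 337 x [0.478 0.726] y [-0.067 -0.052 -0.035]
```

View pics/f_both.png

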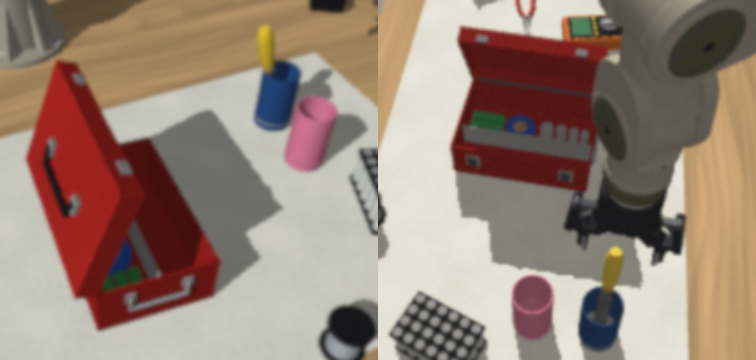

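The file stands in the blue cup, at (265,45) in the left panel, leaning on the rim, and the cup is upright. The lid is still up, at (90,170). Next I fit the lid plane and plan the closing arc, pushing on the outer face with the shut, vertical fingertips.

```bash
cat > g.py <<'E'
from plan import *
from scipy.optimize import least_squares
P=np.load('f_sceneP.npy'); im=cv2.imread('pics/f_scene.png')
H,S,V=[a.astype(int) for a in cv2.split(cv2.cvtColor(im,cv2.COLOR_BGR2HSV))]
m=((H>172)|(H<6))&(S>140)&((P>[.5,-.15,.12])&(P<[.72,-.03,.24])).all(-1)
q=P[m]
s=least_squares(lambda p:q[:,1]-(p[0]+p[1]*(q[:,0]-.609)+p[2]*(q[:,2]-.16)),[-.1,-.09,.37],loss='soft_l1',f_scale=.002).x
th=np.arctan2(1,s[2]); print('y at(.609,.16)',s[0],'yaw slope',s[1],'theta',th,len(q))
c,sn=np.cos(th),np.sin(th); rho=(.16-.083-.03*c)/sn; yh=s[0]-(rho*c-.03*sn); print('hinge y at x=.609',yh)
yh=float(yh); f=np.array([.0857,.996,0])
hp=np.array([.603,yh,.083])
def tcp(t,r=.15,off=0): # off: back off along normal
    return hp+f*(r*np.cos(t)-(.03+off)*np.sin(t)-.011)+np.array([0,0,r*np.sin(t)+(.03+off)*np.cos(t)])
for t in [th,.9,.6,.3,.1,0]: print(round(t,2),tcp(t).round(4))
st=get_state(); r=quat(st['orientation']); R1=frame([0,0,-1],[.996,-.0857,0])
a=tcp(th,off=.02); print('pre',a)
p,q_=plan([.55,.1,.335],R1,g=-1,n=6)
p,q_=plan([a[0],a[1]-.025,.335],R1,p,q_,g=-1,n=5)
p,q_=plan([a[0],a[1]-.025,a[2]],R1,p,q_,g=-1,n=4)
E
python3 g.py
```

```text
y at(.609,.16) -0.10017363157408804 yaw slope -0.07733383933305932 theta 1.2214091867291548 1933
hinge y at x=.609 -0.09629829091386068
1.22 [ 0.604  -0.0842  0.2342]
0.9 [ 0.608  -0.0378  0.2191]
0.6 [ 0.6112 -0.0008  0.1925]
0.3 [0.6136 0.0266 0.156 ]
0.1 [0.6146 0.0384 0.1278]
0 [0.6149 0.0421 0.113 ]
pre [ 0.60243174 -0.1029026   0.2410535 ]
n 6 rotdeg 3.2
[-1, -40.0, 24.0, -9.0, -0.0, 0.0, -0.009],[-1, -40.0, 23.0, -9.0, -0.0, 0.0, -0.009],[-1, -40.0, 23.0, -9.0, -0.0, 0.0, -0.009],[-1, -40.0, 22.0, -9.0, -0.0, 0.0, -0.009],[-1, -41.0, 22.0, -10.0, -0.0, 0.0, -0.009],[-1, -40.8, 22.3, -8.7, -0.0, 0.0, -0.009],
end [0.5501 0.1    0.335 ]
n 5 rotdeg 0.1
[-1, -45.0, 14.0, 0.0, -0.0, 0.0, -0.0],[-1, -44.0, 15.0, 0.0, -0.0, 0.0, -0.0],[-1, -45.0, 14.0, 0.0, -0.0, 0.0, -0.0],[-1, -44.0, 15.0, 0.0, -0.0, 0.0, -0.0],[-1, -44.5, 14.0, 0.0, -0.0, 0.0, -0.0],
end [ 0.6024 -0.1279  0.335 ]
n 4 rotdeg 0.1
[-1, 0.0, 0.0, 23.0, -0.0, 0.0, -0.0],[-1, 0.0, 0.0, 24.0, -0.0, 0.0, -0.0],[-1, 0.0, 0.0, 23.0, -0.0, 0.0, -0.0],[-1, 0.0, 0.1, 24.0, -0.0, 0.0, -0.0],
end [ 0.6024 -0.1279  0.241 ]
```

Call:
arm_command --moves '[-1, -10, 6, -20, 0, 0, -0.009, -1, -46, 26, -11, 0, 0, -0.009, -1, -46, 26, -11, 0, 0, -0.009, -1, -46, 26, -9, 0, 0, -0.009, -1, -46, 26, 0, 0, 0, -0.009, -1, -48, 27, 0, 0, 0, -0.009, -1, 0, 0, 0, 0, 0, 0]'

```text
clock: 12.85
tcp_pos: [0.5522, 0.0966, 0.3287]
orientation: [-0.001, 0.739, 0.674, -0.002]
wrist_force: [-0.5, 1.2, 0.6]
finger_gap: 0.0001
grip_force: 0.0
```

Call:
arm_command --moves '[-1, -45, 14, 0, 0, 0, 0, -1, -44, 15, 0, 0, 0, 0, -1, -45, 14, 0, 0, 0, 0, -1, -44, 15, 0, 0, 0, 0, -1, -44, 14, 0, 0, 0, 0, -1, 0, 0, 0, 0, 0, 0, -1, 0, 0, 0, 0, 0, 0]'

```text
clock: 13.72
tcp_pos: [0.6034, -0.1263, 0.3299]
orientation: [-0.001, 0.737, 0.676, -0.001]
wrist_force: [-0.4, 0.4, 0.9]
finger_gap: -0.0001
grip_force: 0.0
```

Now descend behind the lid, then creep forward to touch.

Call:
arm_command --moves '[-1, 0, 0, 24, 0, 0, 0, -1, 0, 0, 24, 0, 0, 0, -1, 0, 0, 24, 0, 0, 0, -1, 0, 0, 21, 0, 0, 0, -1, 0, 0, 0, 0, 0, 0, -1, 8, 0, 0, 0, 0, 0, -1, 8, 0, 0, 0, 0, 0, -1, 8, 0, 0, 0, 0, 0]'

```text
clock: 14.72
tcp_pos: [0.6062, -0.1027, 0.2387]
orientation: [0.0, 0.737, 0.676, -0.001]
wrist_force: [-0.1, -0.7, -0.6]
finger_gap: -0.0001
grip_force: 0.0
```

Call:
arm_command --moves '[-1, 6, 0, 0, 0, 0, 0, -1, 6, 0, 0, 0, 0, 0, -1, 5, 0, 0, 0, 0, 0]'

```text
clock: 15.1
tcp_pos: [0.6072, -0.0863, 0.2377]
orientation: [-0.0, 0.737, 0.676, -0.001]
wrist_force: [0.6, 0.1, 0.2]
finger_gap: -0.0
grip_force: 0.0
```

Call:
arm_command --moves '[-1, 10, 0, 3, 0, 0, 0, -1, 10, 0, 4, 0, 0, 0, -1, 14.5, 0, 5, 0, 0, 0, -1, 14, 0, 6, 0, 0, 0]'

```text
clock: 15.6
tcp_pos: [0.6117, -0.0372, 0.2195]
orientation: [-0.0, 0.737, 0.676, -0.001]
wrist_force: [0.9, -1.2, 1.9]
finger_gap: -0.0001
grip_force: 1.3
```

Call:
arm_command --moves '[-1, 13, 0, 7.5, 0, 0, 0, -1, 12.5, 0, 9, 0, 0, 0, -1, 11.5, 0, 10, 0, 0, 0, -1, 10.5, 0, 11, 0, 0, 0]'

```text
clock: 16.1
tcp_pos: [0.6153, 0.01, 0.1811]
orientation: [-0.001, 0.737, 0.676, -0.001]
wrist_force: [1.5, -0.2, 2.4]
finger_gap: -0.0
grip_force: 1.0
```

Call:
arm_command --moves '[-1, 9, 0, 12, 0, 0, 0, -1, 8, 0, 13, 0, 0, 0, -1, 3.5, 0, 7, 0, 0, 0, -1, 3, 0, 7, 0, 0, 0, -1, 2.5, 0, 7, 0, 0, 0, -1, 2, 0, 6, 0, 0, 0, -1, 1, 0, 4, 0, 0, 0, -1, 0.5, 0, 3, 0, 0, 0]'

```text
clock: 17.1
tcp_pos: [0.6179, 0.0383, 0.1229]
orientation: [-0.0, 0.737, 0.676, -0.001]
wrist_force: [0.2, 1.0, 1.7]
finger_gap: -0.0005
grip_force: 0.6
```

Call:
arm_command --moves '[-1, 0.5, 0, 3, 0, 0, 0, -1, 0, 0, 2, 0, 0, 0, -1, 0, 0, 2, 0, 0, 0, -1, 0, 0, 0, 0, 0, 0]'

```text
clock: 17.6
tcp_pos: [0.6177, 0.0386, 0.1158]
orientation: [-0.0, 0.737, 0.676, -0.001]
wrist_force: [0.7, -0.5, 0.1]
finger_gap: -0.0002
grip_force: 0.0
```

Call:
arm_command --moves '[-1, 0, 0, 1, 0, 0, 0, -1, 0, 0, 1, 0, 0, 0, -1, 0, 0, 1, 0, 0, 0, -1, 0, 0, 0, 0, 0, 0]'

```text
clock: 18.1
tcp_pos: [0.6179, 0.0388, 0.1131]
orientation: [-0.0, 0.737, 0.676, -0.001]
wrist_force: [-0.2, -0.1, 1.8]
finger_gap: -0.0002
grip_force: 0.6
```

Call:
arm_command --moves '[-1, 0, 0, 1, 0, 0, 0, -1, 0, 0, 1, 0, 0, 0, -1, 0, 0, 0, 0, 0, 0]'

```text
clock: 18.48
tcp_pos: [0.618, 0.0388, 0.113]
orientation: [0.0, 0.737, 0.676, -0.001]
wrist_force: [-4.5, 0.7, 11.2]
finger_gap: 0.0001
grip_force: 5.7
```

Call:
arm_command --moves '[-1, 0, 0, 1, 0, 0, 0, -1, 0, 0, 0, 0, 0, 0, -1, 0, 0, -5, 0, 0, 0, -1, 0, 0, -15, 0, 0, 0, -1, 0, 0, -35, 0, 0, 0, -1, 0, 0, -50, 0, 0, 0, -1, 0, 0, -50, 0, 0, 0, -1, 0, 0, 0, 0, 0, 0]'

```text
clock: 19.48
tcp_pos: [0.6206, 0.0388, 0.2706]
orientation: [0.003, 0.737, 0.676, 0.002]
wrist_force: [-0.2, -0.3, -0.3]
finger_gap: -0.0001
grip_force: 0.0
```

```bash
python3 - <<'E'
from h import *
st=get_state(); print(st['tcp_pos'],st['clock'],st['wrist_force'])
I=[]
for c in ['scene','side']:
    im,dp=read_camera(c); P=cloud(c,dp,st); I.append(im)
    H,S,V=[a.astype(int) for a in cv2.split(cv2.cvtColor(im,cv2.COLOR_BGR2HSV))]
    m=((H>172)|(H<6))&(S>140)&((P>[.48,-.1,.09])&(P<[.74,.1,.15])).all(-1); q=P[m]
    if len(q)>20:
        for a,b in [(-.08,-.04),(-.04,0),(0,.04),(.04,.075)]:
            t=q[(q[:,1]>a)&(q[:,1]<b)]; print(c,a,len(t),np.median(t[:,2]).round(4) if len(t) else '')
    y=(H>18)&(H<35)&(S>110)&(V>60)&((P>[.36,.26,.1])&(P<[.55,.45,.23])).all(-1); print('handle',y.sum(),P[y].mean(0).round(3))
cv2.imwrite('pics/z.png',np.hstack([cv2.resize(I[0][90:330,90:400],(400,310)),cv2.resize(I[1][90:330,150:380],(380,310))]))
E
```

```text
[0.62059169 0.03875134 0.27062246] 19.475 [-0.17574049 -0.34102663 -0.26272281]
scene -0.08 1385 0.1143
scene -0.04 1128 0.1142
scene 0 1196 0.1144
scene 0.04 953 0.1144
handle 208 [0.447 0.311 0.169]
side -0.08 623 0.1129
side -0.04 595 0.1128
side 0 728 0.1127
side 0.04 736 0.1127
handle 180 [0.442 0.324 0.174]
```

View pics/z.png

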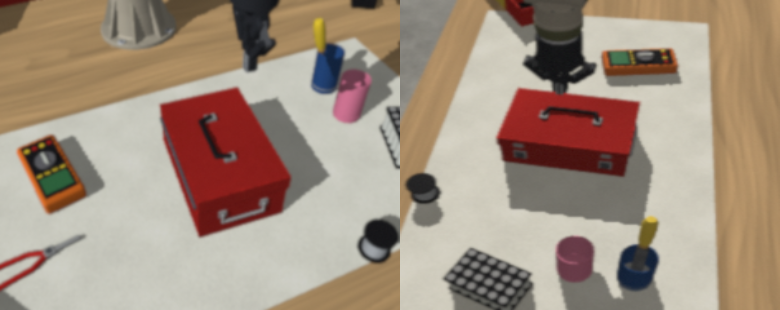

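The lid is flat at 113 mm, which is fully shut. The file stands in the blue cup at (320,50), and the bystanders look undisturbed.

```bash
python3 -c "
from workcell import hand_in; print(hand_in())"
```

```text
the job is handed in; nothing more can be done
None
```

The file stands blade down in the upright blue cup, leaning slightly on its rim. The tool box lid is fully shut, nothing else looks moved in the last pictures, and the job was handed in at about 20 s on the robot's clock.

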